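# Uncouple a shaker's drive rod from its crank ball and hold it up for greasing

### The arm

A 6-joint arm with a two-finger parallel gripper is mounted at the origin on a cart in front of the work surface, level with it; the furniture and walls round the work are solid. World frame = base frame: x ahead of the robot, y to its left, z up, the work surface at z = 0. Lengths are in mm, angles in degrees, forces in N, time in s.
With the tool pointing down it reaches from about 300 to 850 mm from the base axis. Payload 4.2 kg.
Tool frame: the origin (TCP) lies midway between the tips of the shut fingers; the grasp point (between the pads) lies env.grip_depth behind it (env.grip_depth is the distance from the TCP to the grasp point, in mm); z points along the fingers, y is the direction in which the jaws open and shut (so a half turn about z gives the same grasp; the last joint's range is limited). The gripper opens to 91 mm and grips with 3 to 60 N. Pads are 32 mm wide; open, the fingers measure 118 mm over their backs; the gripper's body (76 mm by 178 mm) begins 60 mm behind the grasp point.
Start: joints at [72.193, 18.312, 89.639, -0, 72.044, -1.146], TCP at [164.865, 550.874, 213.976] pointing down, gripper open.
Joint ranges: [-177.97, 177.97], [-48.28, 115.42], [12.27, 149.76], [-77.06, 257.06], [2.81, 150.46], [-146.56, 146.56]. Speed limits (degrees/s): [147.25, 147.25, 180, 180, 180, 180].

### API

Orientations are given as [roll, pitch, yaw] about the fixed x, y, z axes, in that order (R = Rz(yaw) Ry(pitch) Rx(roll)).
In Python, from workcell import env, cams, spotter gives the robot as it stands.
- The arm moves only by the tool apply_moves, never from a script. Its argument "plan" is a list of rows, each an object with "jaw": the closure, from 0 (fully open) to 1 (shut); "delta_pos": the shift along the tool's x, y, z in mm, a list of three; "spin": the turn about the tool's z in rad. In form: [{"jaw": jaw, "delta_pos": [dx, dy, dz], "spin": spin}, ...]. A call has exactly 8 rows; each row is the pose to reach, as a shift and turn from the pose measured when the call began, along the tool's axes at that moment; what a row does not reach only later rows make up. A row lasts 1/8 s, in which the tool goes at most 62.5 mm and 10.7 degrees, less where a joint would pass 70% of its speed; a pose out of reach is approached as far as the arm can. A call with a gripper value outside its range is refused whole. The fingers move at their own pace and stop on an object; "squeeze" is the grip in N (left out, the last holds). Time passes only in rows, so rows that repeat a pose let the fingers close, or fill a call up. It gives the time, the measured TCP pose, the force and the opening at its end, in the units of the state.
- env.state(): the state, without advancing time (a new reading comes with each control period).
- cams.grab_frame(name): name is "side" or "top" or "wrist"; returns the picture (480x640x3 uint8, red, green, blue); there is no depth.
- cams.calibration(name): a dict with "camera_matrix" (3x3 intrinsics, pixels), "rvec" (rotation vector, rad) and "tvec" (3), from world to camera coordinates, as OpenCV has them. Camera axes: x right, y down, z forward; pixel columns grow to the right and rows downward; lengths in mm; the calibration is good to about 2 mm. A picture is of the moment at which its call begins: read the wrist's pose just before it. calibration takes no time and is no camera call; for the wrist camera it gives the pose at the moment of the call.
- env.job_done(): hands the job in, once; it reports no verdict.
Trained networks look in the newest picture that a camera, given by its name, has taken for a name from the list of things; names that differ only in an ending like _2 or _b are one class to them, and where a whole thing is asked for, a point or a joint stands for the part that bears it (a point fixed in the world has none). Each returns a list of dicts, best first, with "confidence" (0 to 1); they miss things now and then, are a little off and sometimes report something else, mostly with a low value. They report only what shows in the picture. A call takes as long as a camera call.
- spotter.masks_of(camera, target): "region" (480x640 bool, what is visible of it) and "extent" ([left, top, right, bottom] in pixels, round what is visible of it).
The state is a dict: "time_s": time; "qpos": joint angles; "qvel": joint speeds; "effort": joint torques, N m; "ee_pos": TCP position; "ee_rot": TCP orientation; "force": force on the tool from outside, world axes, zero at the start; "torque": the same for the moment, N m; "gripper_width": finger opening in mm.
Only numpy, scipy, OpenCV 4.12 (cv2) and the standard library are available. Lean on these libraries where they do the work, as an engineer would, in place of code of your own. Each camera call takes 0.05 s, during which the arm holds its last target.

### The job

The crank ball of the small reciprocating shaker needs grease. Swing the safety hasp that crosses the drive rod fully back until it lies along the rod, then pull the rod's spring latch sideways, lift the coupler head off the ball by at least 5 cm and keep it there, steady: the program finishes while the gripper is still holding the rod up. Leave the two vials and the brush beside the shaker where they are.

Things in the scene. Friction and masses are not known exactly. Their poses are not given: they have to be found in the camera images.
- shaker: low white reciprocating shaker fixed to the bench, 245 mm long (its x), 130 mm wide, deck 45 mm high. Origin on the bench under its middle; +x runs along the drive rod from the platform (rim 78 mm high) to the crank ball, y left, z up; directions below are in this frame. A tall analyser stands to the left (0.47 m and more ahead of the robot, 0.22 to 0.57 m left, 0.46 m high)
- hasp_knob (a point): point on the axis of the upright black round knob on the free end of the hasp, 23 mm above the strap: the place to pinch it. The knob is 16 to 19 mm thick and stands 33 mm tall on the strap, whose top face is 95 mm above the bench. It starts on the shaker's -y side; 30 mm inboard of it stands the catch pin (16 mm head, top 103 mm above the bench), so pinch along the shaker's x
- hasp_pivot (a point): the hasp's upright hinge axis, at the strap's top face, on the shaker's +y side of the rod. The strap is 20 mm wide, 5 mm thick; the knob is 90 mm from this axis
- hasp (a joint): swing of the hasp in rad. 0: strap straight across the rod (along y), hooked on the catch pin, so the rod can rise only about 4 mm under it (57 mm from the pin). It grows as the knob swings on a level circle towards the shaker's -x end (clockwise from above); 1.57: strap parallel to the rod, over the platform; stop at 1.7. Needs about 0.6 N at the knob and stays where it is left
- rod_pin (a point): middle of the level hinge pin (along the shaker's y) of the drive rod at the platform, 80 mm above the bench
- tongue (a joint): lift of the drive rod about its pin in rad, 0: level, seated on the ball; grows as the coupler head rises, up to 1.2. The rod weighs 0.3 to 0.55 kg (2 to 5 N at the head lifts it) and falls back when let go
- socket (a point): centre of the ball socket in the coupler head (steel cap, 39 mm across, its top 19 mm above this point), 130 mm from the pin along the rod; coincides with the ball's centre when seated. The rod is a bar 16 mm wide and 12 mm high
- ball (a point): centre of the 25 mm ball, fixed on the crank disc, 80 mm above the bench; the crank does not turn
- latch_knob (a point): middle of the black latch pull knob, a level cylinder 18 mm thick, 31 mm long, its axis along the shaker's y, on the -y side of the coupler head, 53 mm from the socket's centre and as high. Inboard of the knob is a 22 mm wide upright plate whose face is 18 mm from this point; free space 35 mm below it down to the deck. Pinch it along the shaker's x; it can turn in the fingers while the rod rises
- latch (a joint): travel of the spring latch in m, straight out in the shaker's -y (when the rod is level): 0 home, its fork round the ball's neck so the rod cannot rise; free of the ball from 0.0135; stop at 0.018. The spring pushes home with 2.5 N at 0 and 7.6 N at the stop. It rides on the rod, so the rod can be lifted by the pulled knob
- vial_a: bystander: small capped vial, 24 mm across, 51 mm tall, standing on the bench past the shaker's crank end, on one side; origin under its middle
- vial_b: bystander: small capped vial, 24 mm across, 51 mm tall, standing on the bench past the shaker's crank end, on the other side; origin under its middle
- grease_brush: bystander: small brush 140 mm long, 10 mm thick, lying behind the keyboard to the left of the shaker; origin under its middle

How it is judged:
By the outcome, as a careful person would: the job done as asked, in the order asked, and still so for the second after the job is handed in, while the arm keeps its last pose, push and grip.
It also fails if it takes over 48 s, if anything falls off the work surface, if the arm or the gripper's body presses on something with over 40 N, if the wrist force passes 120 N, or if a joint passes its speed limit or range.

## Working session

There is one attempt and no reset: what is moved stays moved. The work goes in short steps, Python scripts to look and compute and a tool call to move; the robot and the scene stay as the last step left them, time stands still between calls to the robot, and variables do not carry over. Pictures are saved under pics/ and viewed, and the job is handed in when it is done.

Besides the shell and the picture viewer there is one more tool, called as name(argument=value, ...) on one line, values as JSON. apply_moves: Moves the arm, as the interface text tells. Its arguments: {"type":"object","properties":{"plan":{"type":"array"},"squeeze":{"type":"number"}},"required":["plan"]}

```bash
ls; mkdir -p pics; python3 - <<'E'
from workcell import env,cams,spotter
import cv2
print(env.state(), env.grip_depth)
for n in ["side","top","wrist"]:
    im=cams.grab_frame(n); cv2.imwrite(f"pics/{n}0.png",im[:,:,::-1])
    c=cams.calibration(n); print(n,c)
E
```

```text
pics
{'time_s': 0.0, 'qpos': array([ 7.21919113e+01,  1.83516101e+01,  8.97068365e+01, -2.26142809e-03,
        7.20425143e+01, -1.14678469e+00]), 'qvel': array([ 0.08206132, -0.01404896, -0.02100129,  0.01920071,  0.11741246,
       -0.00545573]), 'effort': array([-3.50587070e-03, -4.12458837e+01, -2.31970042e+01,  7.23583787e-02,
        4.56637423e-02, -1.46686170e-04]), 'ee_pos': array([164.72625937, 550.37489654, 213.11766664]), 'ee_rot': array([-1.79899016e+02,  1.28988217e-04,  1.63339395e+02]), 'force': array([ 0.69835751, -1.10446902, -0.08462635]), 'torque': array([ 0.00256288,  0.01809264, -0.05620429]), 'gripper_width': 91.32416514257815} 18.8
side {'camera_matrix': array([[472.04571459,   0.        , 325.88262311],
       [  0.        , 472.04571459, 243.46470026],
       [  0.        ,   0.        ,   1.        ]]), 'rvec': array([ 0.58584501, -2.55419351,  1.37170172]), 'tvec': array([482.59668929, 253.0405297 , 701.923139  ])}
top {'camera_matrix': array([[576.50010732,   0.        , 315.4415758 ],
       [  0.        , 576.50010732, 238.49908525],
       [  0.        ,   0.        ,   1.        ]]), 'rvec': array([ 2.1703521 , -2.10260904,  0.22726048]), 'tvec': array([-102.35557883,  565.78217901,  827.16902459])}
wrist {'camera_matrix': array([[390.93347677,   0.        , 323.72283969],
       [  0.        , 390.93347677, 236.78431237],
       [  0.        ,   0.        ,   1.        ]]), 'rvec': array([-2.31715449, -1.72516831, -0.25890312]), 'tvec': array([-574.5036314 ,  -34.4272814 ,  394.18456869])}
```

View pics/side0.png

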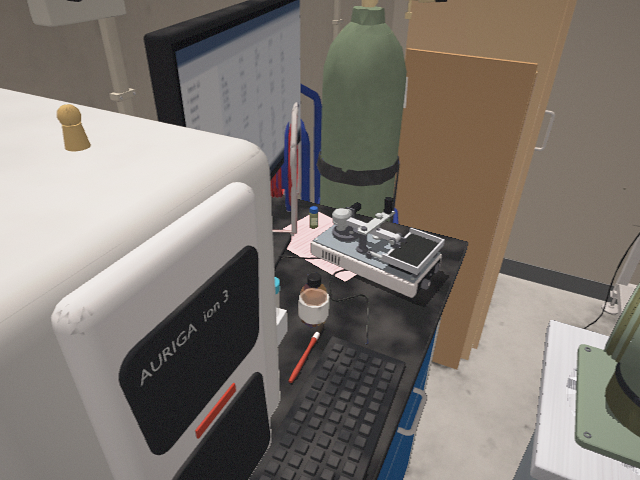

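View pics/top0.png

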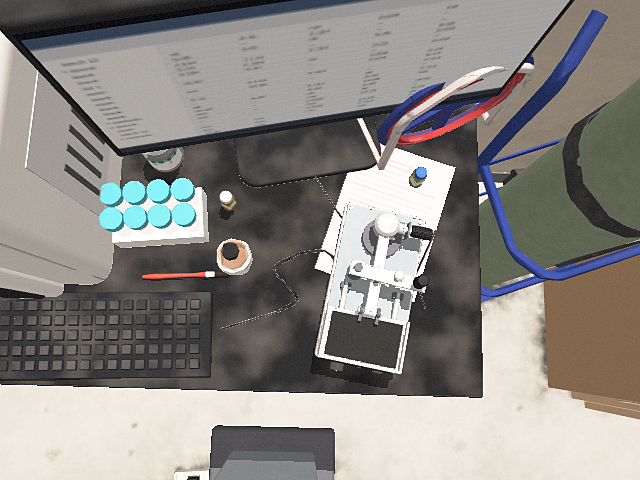

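View pics/wrist0.png

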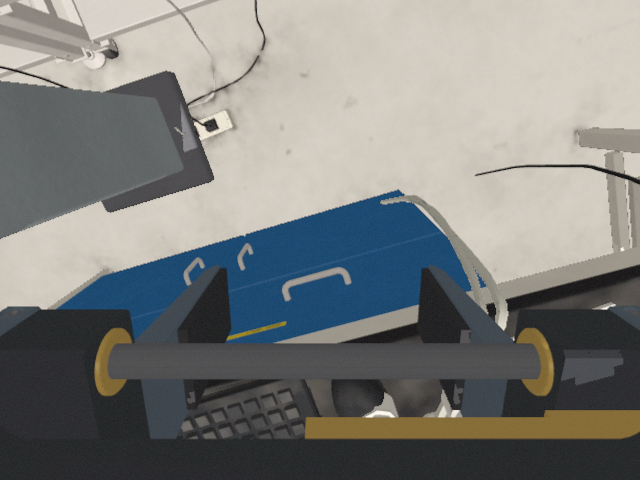

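```bash
python3 - <<'E'
from workcell import env,cams,spotter
import cv2,numpy as np
im=cv2.imread("pics/top0.png"); c=im[150:390,300:480]
cv2.imwrite("pics/topz.png",cv2.resize(c,(450,600),interpolation=cv2.INTER_CUBIC)[:600])
im=cv2.imread("pics/side0.png"); c=im[185:305,295:455]
cv2.imwrite("pics/sidez.png",cv2.resize(c,(800,600),interpolation=cv2.INTER_CUBIC))
for cam in["top","side"]:
  for t in ["shaker","hasp_knob","latch_knob","socket","hasp_pivot","vial_a","grease_brush"]:
    for r in spotter.masks_of(cam,t)[:3]:
        m=r["region"]; v,u=np.nonzero(m); print(cam,t,round(r["confidence"],2),r["extent"],u.mean().round(1),v.mean().round(1),m.sum())
print(env.state()["time_s"])
E
```

```text
top shaker 0.73 [316.4, 201.9, 434.6, 376.3] 371.7 289.0 14044
top hasp_knob 0.9 [350.7, 261.4, 429.9, 293.1] 388.6 276.2 1052
top hasp_knob 0.42 [363.5, 210.9, 433.3, 314.6] 388.9 248.8 1836
top latch_knob 0.81 [395.8, 224.5, 433.6, 238.9] 416.0 232.2 361
top socket 0.64 [363.5, 210.9, 432.4, 316.8] 388.5 249.0 1755
top hasp_pivot 0.84 [315.4, 201.5, 434.1, 372.8] 371.7 288.9 13988
top vial_a 0.79 [221.3, 191.1, 235.3, 213.4] 227.5 200.4 254
top vial_a 0.5 [409.9, 164.8, 428.0, 187.0] 417.5 176.9 270
top vial_a 0.3 [348.9, 262.4, 429.3, 293.8] 387.7 276.1 1056
top grease_brush 0.61 [145.5, 271.1, 225.7, 277.1] 186.8 274.7 404
side shaker 0.61 [308.7, 197.9, 442.7, 299.6] 378.6 249.7 7290
side hasp_knob 0.59 [355.4, 198.2, 396.3, 233.5] 378.0 217.9 452
side hasp_knob 0.18 [307.2, 195.6, 443.1, 298.6] 379.5 250.2 7133
side latch_knob 0.63 [345.8, 203.7, 359.4, 214.9] 353.9 208.6 115
side latch_knob 0.59 [310.4, 203.9, 317.8, 230.1] 313.0 217.2 194
side latch_knob 0.46 [331.0, 201.2, 399.9, 240.9] 356.0 220.7 712
side socket 0.85 [330.7, 202.3, 400.0, 240.9] 356.9 220.9 706
side hasp_pivot 0.64 [311.7, 198.1, 444.0, 296.8] 379.1 250.6 6996
side grease_brush 0.66 [288.2, 323.5, 324.1, 379.7] 304.6 354.7 342
0.85
```

View pics/topz.png

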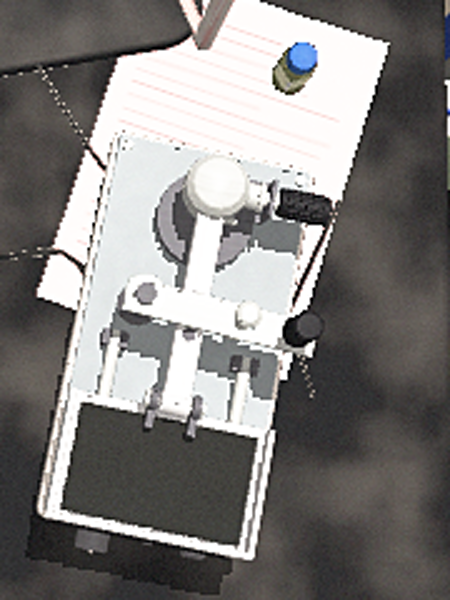

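View pics/sidez.png

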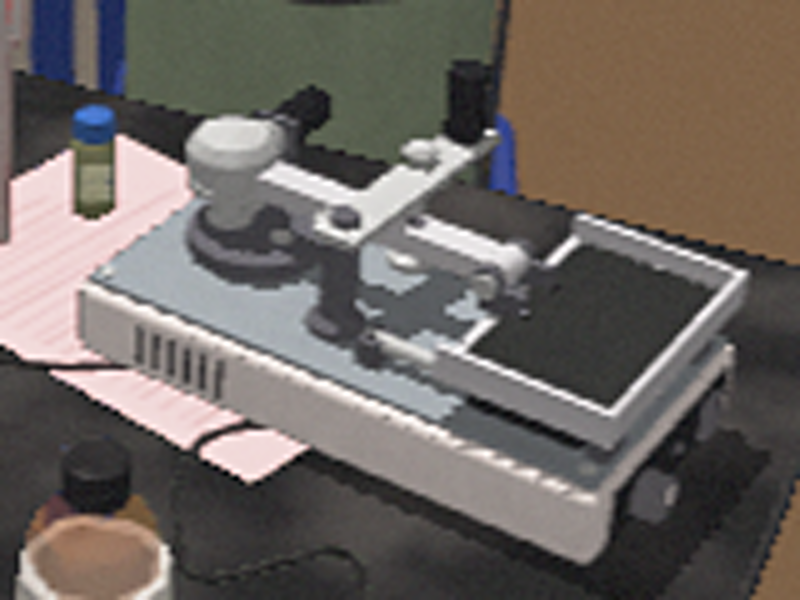

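```bash
cat > h.py <<'E'
from workcell import env,cams,spotter
import cv2,numpy as np
def PM(n,c=None):
    c=c or cams.calibration(n); R=cv2.Rodrigues(np.array(c["rvec"]))[0]; return np.array(c["camera_matrix"]),R,np.array(c["tvec"]).ravel()
def plane(n,u,v,z,c=None):
    K,R,t=PM(n,c); d=R.T@np.linalg.inv(K)@[u,v,1]; C=-R.T@t; return C+d*(z-C[2])/d[2]
def proj(n,p,c=None):
    K,R,t=PM(n,c); q=K@(R@np.array(p,float)+t); return q[:2]/q[2]
def tri(a,b):
    A=[];y=[]
    for n,u,v in(a,b):
        K,R,t=PM(n); d=R.T@np.linalg.inv(K)@[u,v,1]; d/=np.linalg.norm(d); C=-R.T@t; M=np.eye(3)-np.outer(d,d); A.append(M);y.append(M@C)
    return np.linalg.solve(sum(A),sum(y))
E
python3 - <<'E'
from h import *
np.set_printoptions(precision=1,suppress=True)
T={}
for k,u,v,z in [("cap",388,223.2,92),("latch",421.6,232.4,84),("knobtop",422.8,280,128),("pivot",358.8,267.2,99),("pin",399.6,275.6,103),("rodpin",369,312,82)]:
    T[k]=plane("top",u,v,z);print(k,T[k])
d=lambda a,b:np.linalg.norm((T[a]-T[b])[:2])
print("knob-piv",d("knobtop","pivot"),"sock-rodpin",d("cap","rodpin"),"sock-latch",d("cap","latch"),"pin-piv",d("pin","pivot"))
for a,b in [("rodpin","cap"),("cap","latch"),("pivot","knobtop")]:
    w=T[b]-T[a];print(a,b,np.degrees(np.arctan2(w[1],w[0])))
print("side", "knobtop",plane("side",389,199,128),"pivot",plane("side",364,228,99),"latch",plane("side",355,208,84),"cap",plane("side",342,212,95))
print("tri knobtop",tri(("top",422.8,280),("side",389,199)),"pivot",tri(("top",358.8,267.2),("side",364,228)),"latch",tri(("top",421.6,232.4),("side",354.5,207.5)))
K,R,t=PM("top");print(-R.T@t); K,R,t=PM("side");print(-R.T@t)
K,R,t=PM("wrist");print(-R.T@t,R)
E
```

```text
cap [ 588.2 -189.7   92. ]
latch [ 577.8 -241.1   84. ]
knobtop [ 501.5 -233.1  128. ]
pivot [ 520.5 -146.8   99. ]
pin [ 509.7 -205.1  103. ]
rodpin [ 457.9 -164.4   82. ]
knob-piv 88.30921722795149 sock-rodpin 132.74196650291665 sock-latch 52.482972859541626 pin-piv 59.254959769931396
rodpin cap -11.000952283418139
cap latch -101.49045212631721
pivot knobtop -102.41099493806334
side knobtop [ 498.4 -224.6  128. ] pivot [ 518.4 -140.    99. ] latch [ 573.5 -230.7   84. ] cap [ 584.5 -184.    95. ]
tri knobtop [ 501.6 -234.3  122.6] pivot [ 521.  -147.4   94.2] latch [ 579.  -242.4   77.9]
[406.5 -63.  919.5]
[262.7 611.2 589.1]
[ 85.  575.  386.6] [[ 0.3  1.  -0. ]
 [ 0.9 -0.3  0.3]
 [ 0.3 -0.1 -1. ]]
```

```bash
cat >> h.py <<'E'
from scipy.spatial.transform import Rotation as Ro
def rel(p,yaw,s=None):
    s=s or env.state(); R=Ro.from_euler("xyz",s["ee_rot"],degrees=True).as_matrix()
    d=R.T@(np.array(p)-s["ee_pos"]); sp=-(yaw-s["ee_rot"][2]); sp=(sp+180)%360-180
    return np.round(d,1),round(np.radians(sp),3)
E
python3 - <<'E'
from h import *
print(rel([300,120,260],78.5)); print(rel([300,250,250],78.5))
E
```

```text
(array([-253. , -374. ,  -46.1]), np.float64(1.481))
(array([-215.7, -249.5,  -36. ]), np.float64(1.481))
```

apply_moves(plan=[{"jaw": 0,"delta_pos": [-28,-42,-6],"spin": 0.16},{"jaw": 0,"delta_pos": [-60,-90,-12],"spin": 0.34},{"jaw": 0,"delta_pos": [-94,-140,-18],"spin": 0.52},{"jaw": 0,"delta_pos": [-126,-188,-24],"spin": 0.7},{"jaw": 0,"delta_pos": [-160,-236,-30],"spin": 0.88},{"jaw": 0,"delta_pos": [-192,-284,-36],"spin": 1.06},{"jaw": 0,"delta_pos": [-224,-330,-41],"spin": 1.24},{"jaw": 0,"delta_pos": [-253,-374,-46],"spin": 1.42}])

```text
time_s: 1.85
ee_pos: [300.2, 118.3, 260.5]
ee_rot: [179.9, -0.0, 81.7]
force: [0.6, 0.1, -0.7]
gripper_width: 91.2
```

```bash
python3 - <<'E'
from h import *
s=env.state();print(s["qpos"],s["ee_pos"],s["ee_rot"],s["force"]); print(rel([470,-160,260],78.5))
E
```

```text
[ 1.94725380e+01 -7.24846752e+00  1.12098206e+02 -2.42967795e-03
  7.50520594e+01  2.78219658e+01] [300.24406239 118.34317719 260.47983685] [ 1.79912054e+02 -4.37562243e-02  8.16512305e+01] [ 0.64489168  0.1448868  -0.68931025]
(array([-250.7,  208.4,    0.6]), np.float64(0.055))
```

apply_moves(plan=[{"jaw": 0.4,"delta_pos": [-32,26,0],"spin": 0.055},{"jaw": 0.4,"delta_pos": [-70,58,0],"spin": 0.055},{"jaw": 0.4,"delta_pos": [-110,92,0],"spin": 0.055},{"jaw": 0.4,"delta_pos": [-150,125,0],"spin": 0.055},{"jaw": 0.4,"delta_pos": [-190,158,0],"spin": 0.055},{"jaw": 0.4,"delta_pos": [-230,190,0],"spin": 0.055},{"jaw": 0.4,"delta_pos": [-251,208,0],"spin": 0.055},{"jaw": 0.4,"delta_pos": [-251,208,0],"spin": 0.055}])

```text
time_s: 2.85
ee_pos: [470.2, -161.5, 260.1]
ee_rot: [180.0, -0.1, 78.4]
force: [-0.4, 0.8, 0.9]
gripper_width: 54.8
```

```bash
python3 - <<'E'
from h import *
import json
s=env.state();print(s["ee_pos"],s["ee_rot"],s["force"],s["gripper_width"])
c=cams.calibration("wrist"); im=cams.grab_frame("wrist"); cv2.imwrite("pics/w1.png",im[:,:,::-1])
json.dump({k:np.array(v).tolist() for k,v in c.items()},open("w1.json","w"))
for t in ["hasp_knob","latch_knob","socket"]:
    for r in spotter.masks_of("wrist",t)[:2]: print(t,r["confidence"],r["extent"])
for k,p in dict(knobtop=[501.5,-233.1,128],knobbase=[501.5,-233.1,95],pivot=[520.5,-146.8,99],latch=[578,-241,80],cap=[588,-190,99],rodpin=[458,-164,80]).items(): print(k,proj("wrist",p))
E
```

```text
[ 470.18511491 -161.50270249  260.10033234] [ 1.79951760e+02 -5.42855686e-02  7.83695957e+01] [-0.44940283  0.77124662  0.91650662] 54.767018857285045
hasp_knob 0.64 [363.8, 173.6, 389.2, 306.7]
latch_knob 0.74 [435.5, 229.4, 467.6, 286.0]
latch_knob 0.21 [223.6, 137.8, 483.9, 307.4]
socket 0.75 [309.2, 190.2, 481.4, 287.1]
knobtop [376.8623157  298.98717148]
knobbase [372.22980756 283.34006494]
pivot [378.21918608 191.07432789]
latch [449.3911262  269.91426843]
cap [461.18436397 223.35982609]
rodpin [312.16060919 218.48167425]
```

View pics/w1.png

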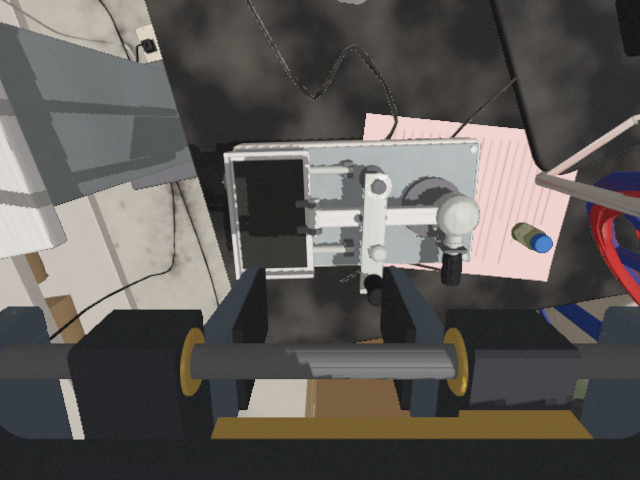

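```bash
python3 - <<'E'
from h import *
im=cv2.imread("pics/w1.png")[160:320,290:490]
cv2.imwrite("pics/w1z.png",cv2.resize(im,None,fx=3.75,fy=3.75,interpolation=cv2.INTER_CUBIC))
E
```

```text
(no output)
```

View pics/w1z.png

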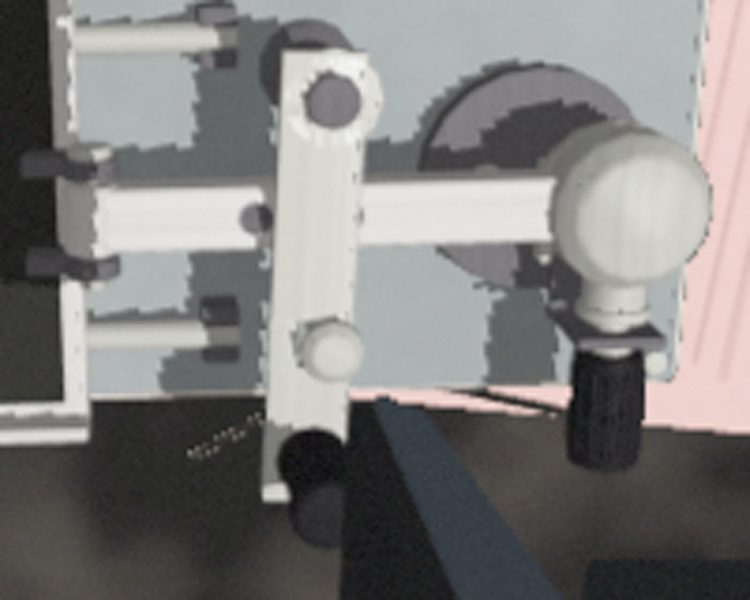

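```bash
python3 - <<'E'
from h import *
print(rel([501.3,-233,160],78),rel([501.3,-233,100.5],78))
E
```

```text
(array([-66.1,  46.2, 100.7]), np.float64(0.01)) (array([-66.1,  46.1, 160.2]), np.float64(0.01))
```

apply_moves(plan=[{"jaw": 0.4,"delta_pos": [-30,21,20],"spin": 0.01},{"jaw": 0.4,"delta_pos": [-66,46,50],"spin": 0.01},{"jaw": 0.4,"delta_pos": [-66,46,90],"spin": 0.01},{"jaw": 0.4,"delta_pos": [-66,46,120],"spin": 0.01},{"jaw": 0.4,"delta_pos": [-66,46,145],"spin": 0.01},{"jaw": 0.4,"delta_pos": [-66,46,159],"spin": 0.01},{"jaw": 0.4,"delta_pos": [-66,46,159],"spin": 0.01},{"jaw": 0.4,"delta_pos": [-66,46,159],"spin": 0.01}])

```text
time_s: 4.05
ee_pos: [502.0, -232.9, 102.9]
ee_rot: [179.8, -0.0, 78.0]
force: [0.1, 0.9, -0.2]
gripper_width: 54.5
```

```bash
python3 - <<'E'
from h import *
s=env.state();print(s["ee_pos"],s["ee_rot"],s["force"],s["gripper_width"])
im=cams.grab_frame("wrist"); cv2.imwrite("pics/w2.png",im[:,:,::-1])
E
```

```text
[ 501.95379301 -232.91235051  102.91628125] [ 1.79805440e+02 -4.10032131e-02  7.80018319e+01] [ 0.0694716   0.90907867 -0.22892586] 54.46027647916823
```

View pics/w2.png

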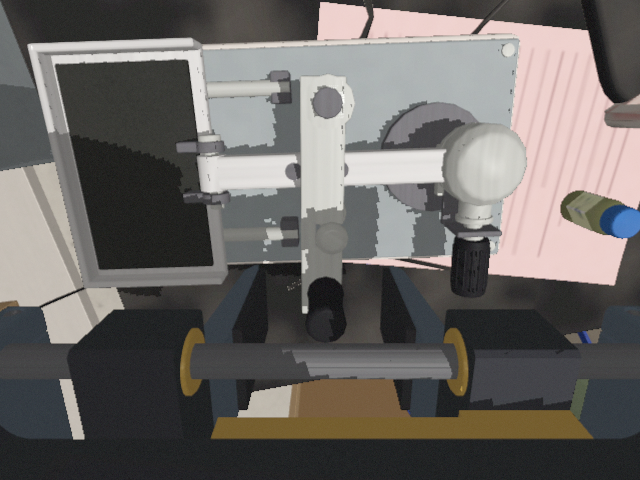

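apply_moves(plan=[{"jaw": 1,"delta_pos": [0,0,0],"spin": 0},{"jaw": 1,"delta_pos": [0,0,0],"spin": 0},{"jaw": 1,"delta_pos": [0,0,0],"spin": 0},{"jaw": 1,"delta_pos": [0,0,0],"spin": 0},{"jaw": 1,"delta_pos": [0,0,0],"spin": 0},{"jaw": 1,"delta_pos": [0,0,0],"spin": 0},{"jaw": 1,"delta_pos": [0,0,0],"spin": 0},{"jaw": 1,"delta_pos": [0,0,0],"spin": 0}], squeeze=12)

```text
time_s: 5.1
ee_pos: [502.0, -233.1, 103.0]
ee_rot: [179.8, -0.0, 78.0]
force: [-0.5, -1.0, 0.0]
gripper_width: 16.8
```

```bash
python3 - <<'E'
from h import *
np.set_printoptions(precision=1,suppress=True)
s=env.state();print(s["ee_pos"],s["ee_rot"],s["force"],s["gripper_width"])
P=np.array([521,-145.]);K=s["ee_pos"][:2];r=K-P;print(np.linalg.norm(r),np.degrees(np.arctan2(r[1],r[0])))
P=K-90*r/np.linalg.norm(r)
for a in np.radians(np.arange(0,100,8)):
    c,sn=np.cos(-a),np.sin(-a); q=P+np.array([[c,-sn],[sn,c]])@(K-P)
    print(np.degrees(a).round(),a.round(2),q,rel([*q,s["ee_pos"][2]],s["ee_rot"][2]-np.degrees(a),s))
E
```

```text
[ 502.  -233.1  103. ] [179.8  -0.   78. ] [-0.5 -1.   0. ] 16.765263428448062
90.12729462863086 -102.1500535101151
0.0 0.0 [ 502.  -233.1] (array([0., 0., 0.]), np.float64(0.0))
8.0 0.14 [ 490.  -229.6] (array([  0.9, -12.5,  -0. ]), np.float64(0.14))
16.0 0.28 [ 478.5 -224.5] (array([  3.5, -24.8,  -0.1]), np.float64(0.279))
24.0 0.42 [ 467.9 -217.8] (array([  7.9, -36.6,  -0.1]), np.float64(0.419))
32.0 0.56 [ 458.3 -209.7] (array([ 13.8, -47.7,  -0.2]), np.float64(0.559))
40.0 0.7 [ 449.9 -200.3] (array([ 21.2, -57.8,  -0.2]), np.float64(0.698))
48.0 0.84 [ 442.9 -189.9] (array([ 29.9, -66.8,  -0.2]), np.float64(0.838))
56.0 0.98 [ 437.4 -178.6] (array([ 39.9, -74.5,  -0.3]), np.float64(0.977))
64.0 1.12 [ 433.6 -166.7] (array([ 50.8, -80.8,  -0.3]), np.float64(1.117))
72.0 1.26 [ 431.4 -154.3] (array([ 62.4, -85.4,  -0.3]), np.float64(1.257))
80.0 1.4 [ 431.  -141.7] (array([ 74.6, -88.4,  -0.3]), np.float64(1.396))
88.0 1.54 [ 432.4 -129.3] (array([ 87.1, -89.7,  -0.3]), np.float64(1.536))
96.0 1.68 [ 435.5 -117.1] (array([ 99.6, -89.3,  -0.3]), np.float64(1.676))
```

apply_moves(plan=[{"jaw": 1,"delta_pos": [0.5,-9.4,0],"spin": 0.105},{"jaw": 1,"delta_pos": [2,-18.7,0],"spin": 0.21},{"jaw": 1,"delta_pos": [4.4,-27.8,0],"spin": 0.314},{"jaw": 1,"delta_pos": [7.8,-36.6,0],"spin": 0.419},{"jaw": 1,"delta_pos": [12,-45,0],"spin": 0.524},{"jaw": 1,"delta_pos": [17,-53,0],"spin": 0.628},{"jaw": 1,"delta_pos": [23,-60,0],"spin": 0.733},{"jaw": 1,"delta_pos": [30,-67,0],"spin": 0.838}])

```text
time_s: 6.1
ee_pos: [443.8, -189.4, 103.0]
ee_rot: [179.8, -0.3, 29.8]
force: [3.8, 1.7, 0.2]
gripper_width: 16.4
```

```bash
python3 - <<'E'
from h import *
np.set_printoptions(precision=1,suppress=True)
s=env.state();print(s["ee_pos"],s["ee_rot"],s["force"],s["torque"],s["gripper_width"])
K0=np.array([502,-233.1]);P=K0+90*np.array([np.cos(np.radians(77.85)),np.sin(np.radians(77.85))]);r=s["ee_pos"][:2]-P
print(P,np.linalg.norm(r),257.85-np.degrees(np.arctan2(r[1],r[0]))%360)
for a in np.radians(np.arange(54,96,6)):
    c,sn=np.cos(-a),np.sin(-a); q=P+np.array([[c,-sn],[sn,c]])@(K0-P)
    print(np.degrees(a).round(),q,rel([*q,103],78-np.degrees(a),s))
E
```

```text
[ 443.8 -189.4  103. ] [179.8  -0.3  29.8] [3.8 1.7 0.2] [ 0.2 -0.5  0. ] 16.36269268632466
[ 520.9 -145.1] 88.9569962067317 47.98278568420662
54.0 [ 438.6 -181.5] (array([-0.6, -9.4,  0. ]), np.float64(0.1))
60.0 [ 435.3 -172.7] (array([  0.9, -18.7,  -0. ]), np.float64(0.205))
66.0 [ 432.9 -163.6] (array([  3.3, -27.8,  -0. ]), np.float64(0.31))
72.0 [ 431.4 -154.3] (array([  6.7, -36.6,  -0. ]), np.float64(0.415))
78.0 [ 430.9 -144.9] (array([ 10.9, -45. ,  -0. ]), np.float64(0.519))
84.0 [ 431.5 -135.5] (array([ 16.1, -53. ,  -0. ]), np.float64(0.624))
90.0 [ 433.  -126.2] (array([ 22. , -60.3,  -0. ]), np.float64(0.729))
```

apply_moves(plan=[{"jaw": 1,"delta_pos": [0.5,-9.4,0],"spin": 0.1},{"jaw": 1,"delta_pos": [2,-18.7,0],"spin": 0.205},{"jaw": 1,"delta_pos": [4.3,-27.8,0],"spin": 0.31},{"jaw": 1,"delta_pos": [7.5,-36.6,0],"spin": 0.415},{"jaw": 1,"delta_pos": [11.7,-45,0],"spin": 0.519},{"jaw": 1,"delta_pos": [17,-53,0],"spin": 0.624},{"jaw": 1,"delta_pos": [22.5,-60,0],"spin": 0.729},{"jaw": 1,"delta_pos": [25.5,-63,0],"spin": 0.77}])

```text
time_s: 7.1
ee_pos: [435.8, -122.1, 103.1]
ee_rot: [-179.9, -0.5, -14.4]
force: [2.6, -2.0, -1.9]
gripper_width: 16.8
```

```bash
python3 - <<'E'
from h import *
np.set_printoptions(precision=1,suppress=True)
s=env.state();print(s["ee_pos"],s["ee_rot"],s["force"],s["torque"],s["gripper_width"])
P=np.array([520.9,-145.1]);r=s["ee_pos"][:2]-P
print(np.linalg.norm(r),257.85-np.degrees(np.arctan2(r[1],r[0]))%360)
im=cams.grab_frame("wrist"); cv2.imwrite("pics/w3.png",im[:,:,::-1])
im=cams.grab_frame("top"); cv2.imwrite("pics/t3.png",im[:,:,::-1])
E
```

```text
[ 435.8 -122.1  103.1] [-179.9   -0.5  -14.4] [ 2.6 -2.  -1.9] [-0.3 -0.2 -0. ] 16.816180890574845
88.19006308941741 92.9787744740411
```

View pics/w3.png

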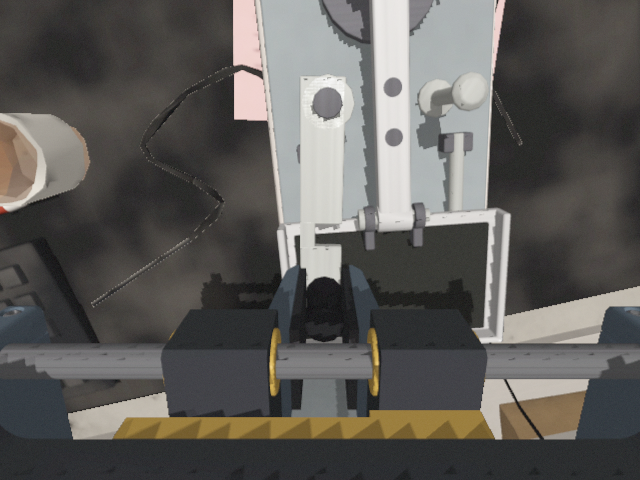

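View pics/t3.png

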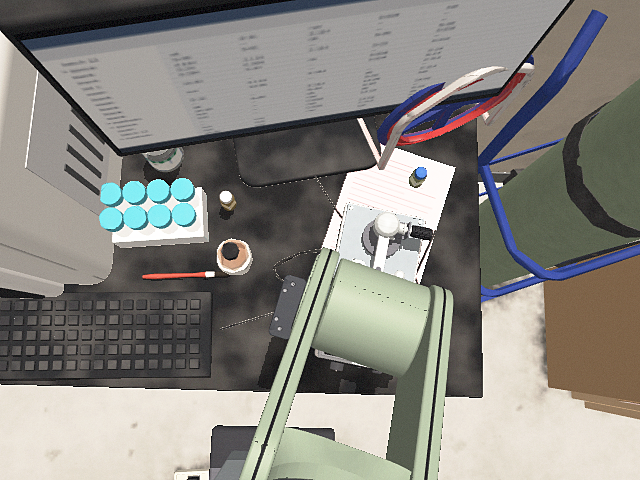

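apply_moves(plan=[{"jaw": 0.5,"delta_pos": [0,0,0],"spin": 0},{"jaw": 0.5,"delta_pos": [0,0,0],"spin": 0},{"jaw": 0.5,"delta_pos": [0,0,0],"spin": 0},{"jaw": 0.5,"delta_pos": [0,0,-10],"spin": 0},{"jaw": 0.5,"delta_pos": [0,0,-35],"spin": 0},{"jaw": 0.5,"delta_pos": [0,0,-70],"spin": 0},{"jaw": 0.5,"delta_pos": [0,0,-110],"spin": -0.17},{"jaw": 0.5,"delta_pos": [0,0,-130],"spin": -0.35}])

```text
time_s: 8.2
ee_pos: [435.4, -122.3, 236.1]
ee_rot: [179.8, -0.7, 6.1]
force: [0.4, 0.4, -0.5]
gripper_width: 45.3
```

```bash
python3 - <<'E'
from h import *
np.set_printoptions(precision=1,suppress=True)
s=env.state();print(s["ee_pos"],s["ee_rot"],s["force"],s["gripper_width"])
print(rel([540,-180,235],78,s),rel([520,-150,235],78,s))
E
```

```text
[ 435.4 -122.3  236.1] [179.8  -0.7   6.1] [ 0.4  0.4 -0.5] 45.29820389193989
(array([97.9, 68.4,  2.6]), np.float64(-1.256)) (array([81.2, 36.5,  2.3]), np.float64(-1.256))
```

```bash
python3 - <<'E'
from h import *
np.set_printoptions(precision=0,suppress=True)
for z in (0,100,200,300,400): print(z,"monitor edge",plane("top",300,125,z),plane("top",370,110,z),"pole",plane("top",385,165,z),plane("top",440,100,z),plane("top",500,70,z))
print(plane("side",293,235,0))
for u,v in [(385,165),(400,145),(440,100),(500,70)]:
  for b in [(293,235),(294,180),(295,105)]: print(u,v,b,tri(("top",u,v),("side",*b)),proj("side",tri(("top",u,v),("side",*b)))-b)
im=np.hstack([cv2.imread("pics/t3.png")[30:210,330:570],cv2.imread("pics/side0.png")[80:260,240:440]])
cv2.imwrite("pics/z4.png",cv2.resize(im,None,fx=1.8,fy=1.8,interpolation=cv2.INTER_CUBIC))
E
```

```text
0 monitor edge [772. -54.   0.] [ 804. -172.    0.] pole [ 708. -198.    0.] [ 827. -292.    0.] [ 887. -397.    0.]
100 monitor edge [732. -55. 100.] [ 761. -160.  100.] pole [ 675. -183.  100.] [ 781. -267.  100.] [ 835. -361.  100.]
200 monitor edge [693. -56. 200.] [ 718. -148.  200.] pole [ 642. -169.  200.] [ 736. -242.  200.] [ 783. -325.  200.]
300 monitor edge [653. -57. 300.] [ 674. -136.  300.] pole [ 609. -154.  300.] [ 690. -217.  300.] [ 730. -288.  300.]
400 monitor edge [613. -58. 400.] [ 631. -125.  400.] pole [ 577. -139.  400.] [ 644. -192.  400.] [ 678. -252.  400.]
[ 705. -188.    0.]
385 165 (293, 235) [ 711. -199.   -8.] [0. 0.]
385 165 (294, 180) [ 674. -171.  149.] [7. 2.]
385 165 (295, 105) [ 634. -140.  316.] [17.  5.]
400 145 (293, 235) [ 742. -232.  -31.] [-5. -2.]
400 145 (294, 180) [ 700. -198.  134.] [2. 1.]
400 145 (295, 105) [ 654. -161.  309.] [13.  4.]
440 100 (293, 235) [ 822. -321.  -90.] [-15.  -6.]
440 100 (294, 180) [ 764. -272.   97.] [-7. -3.]
440 100 (295, 105) [ 703. -217.  290.] [4. 1.]
500 70 (293, 235) [ 922. -472. -194.] [-17.  -9.]
500 70 (294, 180) [ 839. -389.   33.] [-10.  -4.]
500 70 (295, 105) [ 754. -302.  260.] [1. 0.]
```

View pics/z4.png

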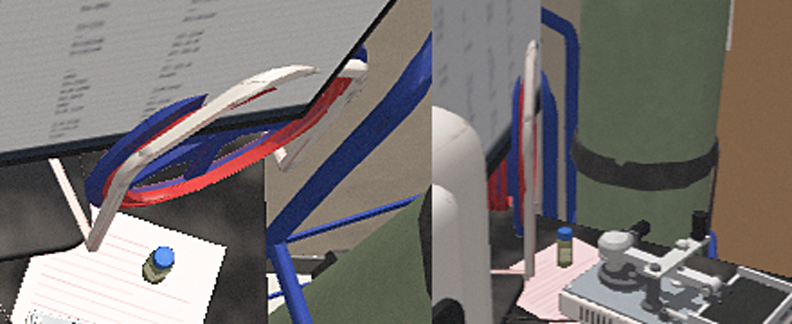

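apply_moves(plan=[{"jaw": 0.45,"delta_pos": [10,5,0],"spin": -0.17},{"jaw": 0.45,"delta_pos": [25,15,0],"spin": -0.34},{"jaw": 0.45,"delta_pos": [40,25,0],"spin": -0.51},{"jaw": 0.45,"delta_pos": [55,36,0],"spin": -0.68},{"jaw": 0.45,"delta_pos": [70,48,0],"spin": -0.85},{"jaw": 0.45,"delta_pos": [85,58,0],"spin": -1.02},{"jaw": 0.45,"delta_pos": [98,68,0],"spin": -1.18},{"jaw": 0.45,"delta_pos": [98,68,0],"spin": -1.256}])

```text
time_s: 9.2
ee_pos: [540.8, -180.1, 237.9]
ee_rot: [179.2, -0.0, 78.2]
force: [-0.0, 0.6, 1.2]
gripper_width: 50.0
```

```bash
python3 - <<'E'
from h import *
np.set_printoptions(precision=1,suppress=True)
s=env.state();print(s["ee_pos"],s["ee_rot"],s["force"],s["gripper_width"])
c=cams.calibration("wrist");im=cams.grab_frame("wrist"); cv2.imwrite("pics/w5.png",im[:,:,::-1])
for k,p in dict(latch=[578,-241,80],cap=[588,-190,99],rodpin=[458,-164,80],hk=[435.5,-122,128],hp=[521,-145,95]).items(): print(k,proj("wrist",p,c))
for r in spotter.masks_of("wrist","latch_knob")[:2]: print(r["confidence"],r["extent"])
im=cams.grab_frame("wrist")
im=im[100:340,200:520,::-1];cv2.imwrite("pics/w5z.png",cv2.resize(im,None,fx=2.5,fy=2.5,interpolation=cv2.INTER_CUBIC))
print(rel([576.5,-248,140],78),rel([576.5,-248,61],78))
E
```

```text
[ 540.8 -180.1  237.9] [179.2  -0.   78.2] [-0.   0.6  1.2] 50.03238663253767
latch [374.2 272.4]
cap [378.9 222.7]
rodpin [223.4 219. ]
hk [161.8 186.9]
hp [287.7 185.7]
0.81 [357.1, 235.1, 392.2, 289.9]
(array([-59.4,  48.7,  98.6]), np.float64(-0.001)) (array([-59.5,  47.7, 177.6]), np.float64(-0.001))
```

View pics/w5z.png

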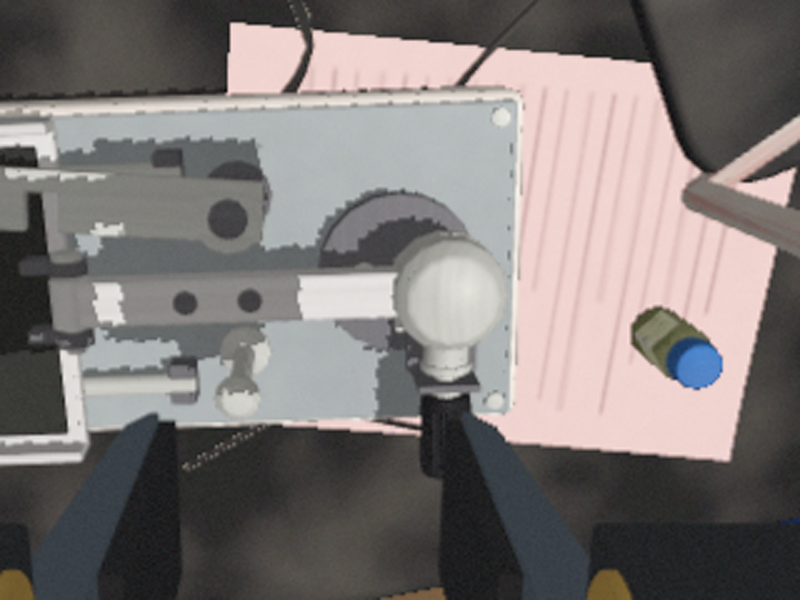

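```bash
python3 - <<'E'
from h import *
print(rel([579.5,-245.5,62],78.3))
E
```

```text
(array([-56.4,  50.1, 176.6]), np.float64(-0.006))
```

apply_moves(plan=[{"jaw": 0.45,"delta_pos": [-28,25,10],"spin": 0},{"jaw": 0.45,"delta_pos": [-56.4,50,35],"spin": 0},{"jaw": 0.45,"delta_pos": [-56.4,50,75],"spin": 0},{"jaw": 0.45,"delta_pos": [-56.4,50,115],"spin": 0},{"jaw": 0.45,"delta_pos": [-56.4,50,140],"spin": 0},{"jaw": 0.45,"delta_pos": [-56.4,50,155],"spin": 0},{"jaw": 0.45,"delta_pos": [-56.4,50,162],"spin": 0},{"jaw": 0.45,"delta_pos": [-56.4,50,164],"spin": 0}])

```text
time_s: 10.35
ee_pos: [579.6, -245.6, 75.1]
ee_rot: [179.2, -0.0, 77.9]
force: [0.4, -0.2, 0.5]
gripper_width: 50.2
```

```bash
python3 - <<'E'
from h import *
np.set_printoptions(precision=1,suppress=True)
s=env.state();print(s["ee_pos"],s["ee_rot"],s["force"],s["gripper_width"])
im=cams.grab_frame("wrist"); cv2.imwrite("pics/w6.png",im[:,:,::-1])
print(proj("wrist",[580.3,-241.5,80]),rel([579.5,-245.5,61.5],78.3))
E
```

```text
[ 579.6 -245.6   75.1] [179.2  -0.   77.9] [ 0.4 -0.2  0.5] 50.17161204629815
[322.1 294. ] (array([ 0.1, -0.4, 13.7]), np.float64(-0.006))
```

View pics/w6.png

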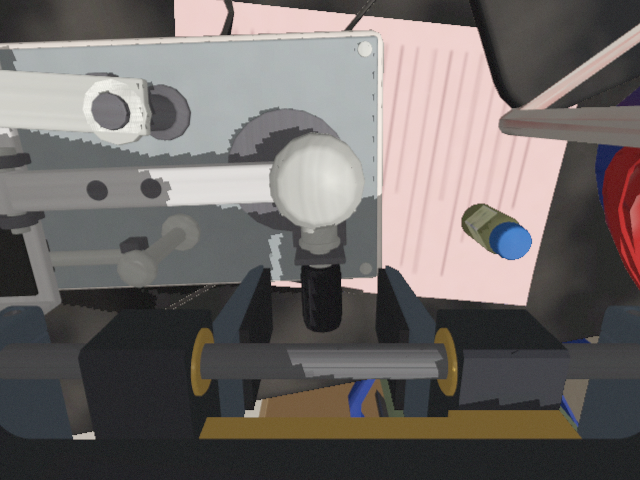

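apply_moves(plan=[{"jaw": 0.45,"delta_pos": [0,-0.5,7],"spin": 0},{"jaw": 0.45,"delta_pos": [0,-0.5,13],"spin": 0},{"jaw": 0.45,"delta_pos": [0,-0.5,13.5],"spin": 0},{"jaw": 1,"delta_pos": [0,-0.5,13.5],"spin": 0},{"jaw": 1,"delta_pos": [0,-0.5,13.5],"spin": 0},{"jaw": 1,"delta_pos": [0,-0.5,13.5],"spin": 0},{"jaw": 1,"delta_pos": [0,-0.5,13.5],"spin": 0},{"jaw": 1,"delta_pos": [0,-0.5,13.5],"spin": 0}], squeeze=35)

```text
time_s: 11.4
ee_pos: [578.6, -245.5, 61.7]
ee_rot: [179.3, -0.0, 78.0]
force: [-2.8, -0.0, 2.4]
gripper_width: 17.0
```

apply_moves(plan=[{"jaw": 1,"delta_pos": [0,0,0],"spin": 0},{"jaw": 1,"delta_pos": [0,0,0],"spin": 0},{"jaw": 1,"delta_pos": [-2,0,0],"spin": 0},{"jaw": 1,"delta_pos": [-5,0,0],"spin": 0},{"jaw": 1,"delta_pos": [-8,0,0],"spin": 0},{"jaw": 1,"delta_pos": [-11,0,0],"spin": 0},{"jaw": 1,"delta_pos": [-13,0,0],"spin": 0},{"jaw": 1,"delta_pos": [-14,0,0],"spin": 0}])

```text
time_s: 12.4
ee_pos: [576.1, -258.6, 61.7]
ee_rot: [179.2, -0.1, 78.0]
force: [1.1, 6.4, 1.0]
gripper_width: 17.4
```

```bash
python3 - <<'E'
from h import *
np.set_printoptions(precision=1,suppress=True)
s=env.state();print(s["ee_pos"],s["ee_rot"],s["force"],s["gripper_width"])
im=cams.grab_frame("wrist"); cv2.imwrite("pics/w7.png",im[:,:,::-1])
E
```

```text
[ 576.1 -258.6   61.7] [179.2  -0.1  78. ] [1.1 6.4 1. ] 17.447036137357227
```

View pics/w7.png

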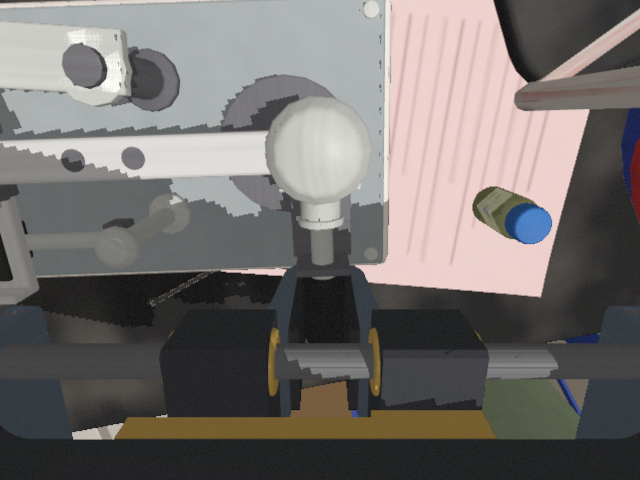

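apply_moves(plan=[{"jaw": 1,"delta_pos": [-1,0,0],"spin": 0},{"jaw": 1,"delta_pos": [-2,0,0],"spin": 0},{"jaw": 1,"delta_pos": [-3,0,0],"spin": 0},{"jaw": 1,"delta_pos": [-3.3,0,0],"spin": 0},{"jaw": 1,"delta_pos": [-3.3,0,0],"spin": 0},{"jaw": 1,"delta_pos": [-3.3,0,0],"spin": 0},{"jaw": 1,"delta_pos": [-3.3,0,0],"spin": 0},{"jaw": 1,"delta_pos": [-3.3,0,0],"spin": 0}], squeeze=38)

```text
time_s: 13.45
ee_pos: [575.8, -260.8, 61.7]
ee_rot: [179.2, -0.2, 77.9]
force: [1.1, 6.9, 1.6]
gripper_width: 17.4
```

```bash
python3 - <<'E'
from h import *
np.set_printoptions(precision=1,suppress=True)
s=env.state();print(s["ee_pos"],s["ee_rot"],s["force"],s["gripper_width"])
a=s["ee_pos"]; ux=np.array([np.cos(np.radians(-11.5)),np.sin(np.radians(-11.5)),0])
for th in (1,3,6,9,12,15,18,21,24,27,30):
    t=np.radians(th); print(th,(130*np.sin(t)).round(1),rel(a+ux*130*(np.cos(t)-1)+[0,0,130*np.sin(t)],s["ee_rot"][2],s)[0])
E
```

```text
[ 575.8 -260.8   61.7] [179.2  -0.2  77.9] [1.1 6.9 1.6] 17.372750297938957
1 2.3 [ 0.   0.  -2.3]
3 6.8 [ 0.  -0.1 -6.8]
6 13.6 [  0.   -0.5 -13.6]
9 20.3 [  0.1  -1.3 -20.4]
12 27.0 [  0.1  -2.5 -27.1]
15 33.6 [  0.1  -4.  -33.7]
18 40.2 [  0.1  -5.8 -40.3]
21 46.6 [  0.1  -8.  -46.7]
24 52.9 [  0.1 -10.5 -53. ]
27 59.0 [  0.1 -13.4 -59.2]
30 65.0 [  0.1 -16.5 -65.2]
```

apply_moves(plan=[{"jaw": 1,"delta_pos": [-1.5,0,0],"spin": 0},{"jaw": 1,"delta_pos": [-1.5,0,-2],"spin": 0},{"jaw": 1,"delta_pos": [-1.5,0,-5],"spin": 0},{"jaw": 1,"delta_pos": [-1.5,-0.2,-9],"spin": 0},{"jaw": 1,"delta_pos": [-1.5,-0.5,-13],"spin": 0},{"jaw": 1,"delta_pos": [-1.5,-1,-17],"spin": 0},{"jaw": 1,"delta_pos": [-1.5,-1.4,-20],"spin": 0},{"jaw": 1,"delta_pos": [-1.5,-1.5,-21],"spin": 0}])

```text
time_s: 14.45
ee_pos: [574.3, -260.9, 81.4]
ee_rot: [179.2, -0.4, 77.9]
force: [2.7, 6.3, -5.2]
gripper_width: 17.1
```

```bash
python3 - <<'E'
from h import *
np.set_printoptions(precision=1,suppress=True)
s=env.state();print(s["ee_pos"],s["ee_rot"],s["force"],s["torque"],s["gripper_width"])
im=cams.grab_frame("wrist"); cv2.imwrite("pics/w8.png",im[:,:,::-1])
im=cams.grab_frame("side")[185:305,295:455,::-1]; cv2.imwrite("pics/s8.png",cv2.resize(im,None,fx=4,fy=4,interpolation=cv2.INTER_CUBIC))
E
```

```text
[ 574.3 -260.9   81.4] [179.2  -0.4  77.9] [ 2.7  6.3 -5.2] [ 0.7 -0.7  0.4] 17.10774801943059
```

View pics/w8.png

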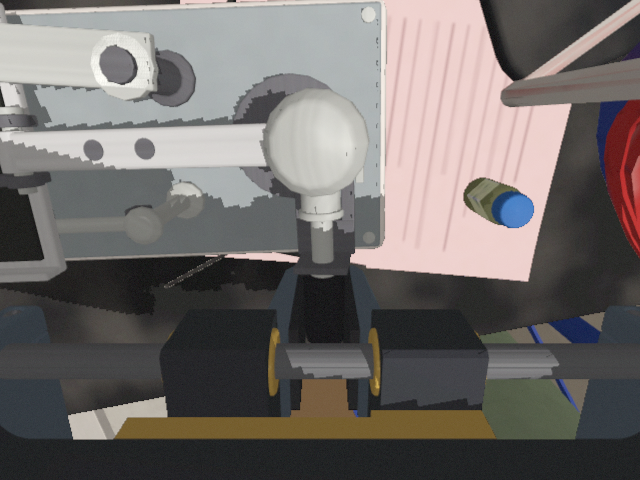

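View pics/s8.png

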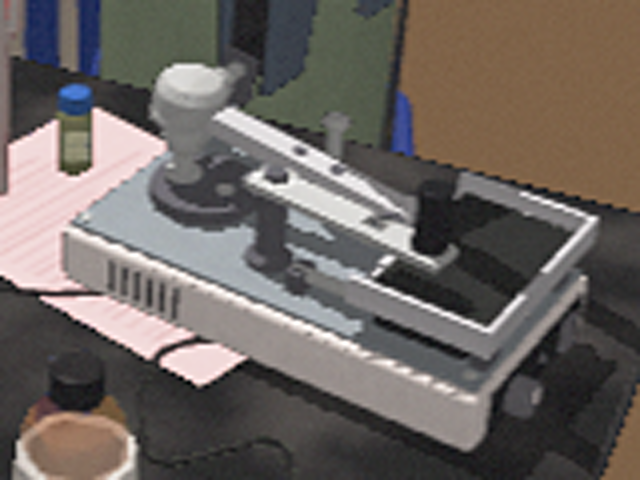

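apply_moves(plan=[{"jaw": 1,"delta_pos": [-1.2,-1,-6],"spin": 0},{"jaw": 1,"delta_pos": [-1.2,-2.3,-12],"spin": 0},{"jaw": 1,"delta_pos": [-1.2,-4,-18],"spin": 0},{"jaw": 1,"delta_pos": [-1.2,-6,-24],"spin": 0},{"jaw": 1,"delta_pos": [-1.2,-8,-30],"spin": 0},{"jaw": 1,"delta_pos": [-1.2,-10.5,-36],"spin": 0},{"jaw": 1,"delta_pos": [-1.2,-13.5,-42],"spin": 0},{"jaw": 1,"delta_pos": [-1.2,-16,-47],"spin": 0}])

```text
time_s: 15.55
ee_pos: [560.1, -258.1, 127.8]
ee_rot: [178.9, -0.5, 77.9]
force: [6.1, 5.9, -4.0]
gripper_width: 17.3
```

```bash
python3 - <<'E'
from h import *
np.set_printoptions(precision=1,suppress=True)
s=env.state();print(s["ee_pos"],s["ee_rot"],s["force"],s["torque"],s["gripper_width"])
im=cams.grab_frame("wrist"); cv2.imwrite("pics/w9.png",im[:,:,::-1])
im=cams.grab_frame("side")[165:305,275:455,::-1]; cv2.imwrite("pics/s9.png",cv2.resize(im,None,fx=4,fy=4,interpolation=cv2.INTER_CUBIC))
E
```

```text
[ 560.1 -258.1  127.8] [178.9  -0.5  77.9] [ 6.1  5.9 -4. ] [ 0.7 -1.3  0.4] 17.31255989905859
```

View pics/w9.png

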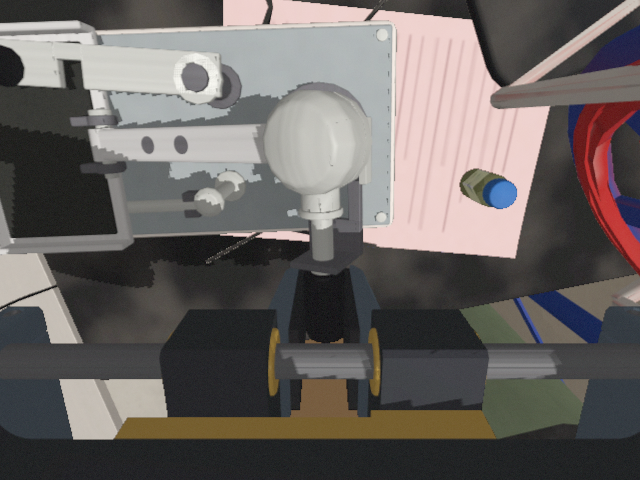

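View pics/s9.png

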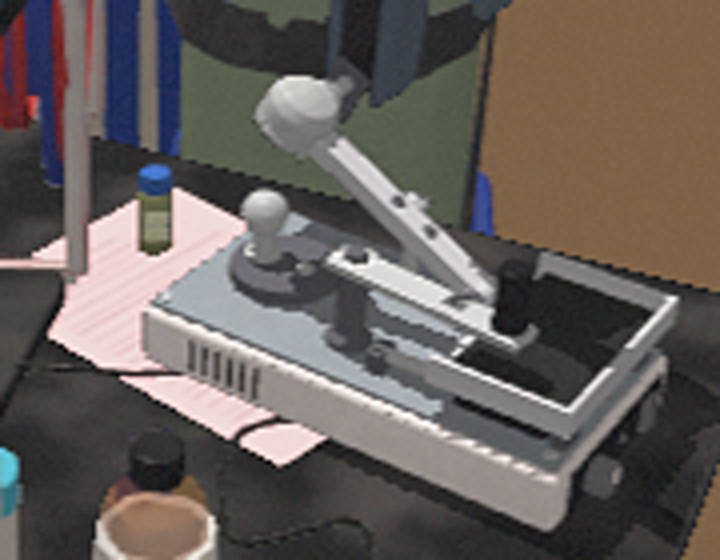

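apply_moves(plan=[{"jaw": 1,"delta_pos": [-1,-0.5,-1],"spin": 0},{"jaw": 1,"delta_pos": [-1,-0.5,-1],"spin": 0},{"jaw": 1,"delta_pos": [-1,-0.5,-1],"spin": 0},{"jaw": 1,"delta_pos": [-1,-0.5,-1],"spin": 0},{"jaw": 1,"delta_pos": [-1,-0.5,-1],"spin": 0},{"jaw": 1,"delta_pos": [-1,-0.5,-1],"spin": 0},{"jaw": 1,"delta_pos": [-1,-0.5,-1],"spin": 0},{"jaw": 1,"delta_pos": [-1,-0.5,-1],"spin": 0}])

```text
time_s: 16.65
ee_pos: [560.1, -257.9, 128.3]
ee_rot: [178.9, -0.6, 77.9]
force: [2.6, 6.0, -3.6]
gripper_width: 17.2
```

```bash
python3 - <<'E'
from h import *
np.set_printoptions(precision=2,suppress=True)
s=env.state();print(s["ee_pos"],s["force"],s["gripper_width"],s["qvel"])
im=cams.grab_frame("wrist"); cv2.imwrite("pics/w10.png",im[:,:,::-1])
im=cams.grab_frame("side")[165:305,275:455,::-1]; cv2.imwrite("pics/s10.png",cv2.resize(im,None,fx=4,fy=4,interpolation=cv2.INTER_CUBIC))
im=cams.grab_frame("top"); cv2.imwrite("pics/t10.png",im[:,:,::-1])
a,b=[cv2.imread(f"pics/{x}.png").astype(int) for x in("w9","w10")]; print(np.abs(a-b)[:280].mean())
for t in ("vial_a","grease_brush"):
    for r in spotter.masks_of("top",t)[:2]: print(t,r["confidence"],r["extent"])
s=env.state();print(s["ee_pos"],s["time_s"])
print("cap top-view/side tri:",tri(("side",275+300/4,165+113/4),("wrist",316,140)))
E
```

```text
[ 560.11 -257.86  128.26] [ 2.58  6.01 -3.64] 17.20978932821297 [ 0.    0.13  0.09 -0.07  0.06 -0.04]
4.8591238839285715
vial_a 0.7 [410.1, 165.9, 424.8, 189.3]
vial_a 0.61 [222.7, 192.5, 235.1, 214.2]
grease_brush 0.66 [145.2, 268.4, 228.6, 277.5]
grease_brush 0.5 [224.5, 190.1, 235.5, 212.9]
[ 560.1  -257.89  128.25] 16.9
cap top-view/side tri: [ 571.46 -184.78  142.  ]
```

View pics/s10.png

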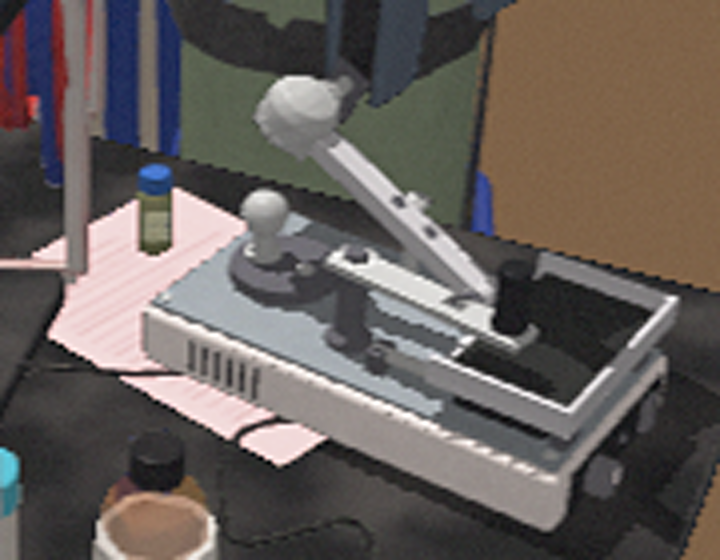

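```bash
python3 -c "
from workcell import env
print(env.job_done()); s=env.state(); print(s['time_s'],s['ee_pos'],s['gripper_width'])"
```

```text
the job is handed in; nothing more can be done
None
the job is handed in; nothing more can be done
```

The job is handed in, with the gripper still holding the coupler head up off the ball. `env.job_done()` gives no verdict, so this rests on my own checks. They found no failures.

- **Hasp:** I swung it back about 93° (roughly 1.62 rad) by its knob and let go. The wrist and side pictures show the strap lying along the rod, over the platform.
- **Latch:** I pulled it about 15.5 mm, against the 13.5 mm needed. The spring pushed back with about 7 N, which fits that travel.
- **Lift:** The knob rose about 66 mm by the arm's reading, and the side picture shows the bare ball with the head well above it. A rough two-camera fix on the head gave about 62 mm. Both are above the 50 mm asked for.
- **Hold:** Over the last second of holding, the tool height changed by about 0.5 mm and then stayed within 0.1 mm. The grip was steady at 17.2 mm on the knob, and the outside force was about 7.5 N.
- **Bystanders:** Both vials and the brush show up in the top picture where they started, within 1–3 pixels.
- **Time:** About 17 s of the 48 s was used.

The two cameras disagreed by several millimetres on the starting positions, so I relied on the top and wrist views. The sizes measured there matched the ones given to within about 3 mm.

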